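# Knock a stuck resin mount out of its casting mould

### The arm

A 6-joint arm with a two-finger parallel gripper is mounted at the origin on the work surface; the furniture and walls round the work are solid. World frame = base frame: x ahead of the robot, y to its left, z up, the work surface at z = 0. Lengths are in m, angles in rad, forces in N, time in s.
With the tool pointing down it reaches from about 0.3 to 0.85 m from the base axis. Payload 5.4 kg.
Tool frame: the origin (TCP) lies on the centre line of the jaws, within the pads' length; the fingertips stand 8 mm ahead of it and the grasp point (between the pads) lies 11 mm behind it (ctrl.tip_reach is the distance from the TCP to the fingertips, in m); z points along the fingers, y is the line along which they close (so a half turn about z gives the same grasp; the last joint's range is limited). The gripper opens to 85 mm and grips with 20 to 120 N. Pads are 22 mm wide; open, the fingers measure 114 mm over their backs; the gripper's body (76 mm by 85 mm) begins 54 mm behind the grasp point. The pads swing forward as they close: fully open they stand 13 mm farther back than shut.
Start: joints at [-1.344, 0.158, 1.597, -0, 1.386, -0.21], TCP at [0.243, -0.521, 0.239] pointing down, gripper open.
Joint ranges: [-2.91, 2.91], [-0.94, 2.29], [0.18, 2.7], [-1.29, 4.43], [0.17, 2.64], [-3, 3]. Speed limits (rad/s): [2.57, 2.57, 3.14, 3.14, 3.14, 3.14].

### API

Orientations are given as a rotation vector (axis times angle).
In Python, from station import telemetry, vision, ctrl gives the robot as it stands.
- The arm moves only by the tool jog_arm, never from a script. Its argument "rows" is a list of rows, each an object with "translation": the shift along the tool's x, y, z in m, a list of three; "roll": the turn about the tool's z in degrees; "jaw": the finger opening in m, from 0 to 0.0854. In form: [{"translation": [dx, dy, dz], "roll": roll, "jaw": jaw}, ...]. A call has 1 to 12 rows; each row is the pose to reach, as a shift and turn from the pose commanded when the call began, along the tool's axes at that moment; what a row does not reach only later rows make up. A row lasts 1/10 s, in which the tool goes at most 50 mm and 8.59 degrees, less where a joint would pass 70% of its speed; a pose out of reach is approached as far as the arm can. A call with a gripper value outside its range is refused whole. The fingers move at their own pace and stop on an object; "newtons" is the grip in N (left out, the last holds). Time passes only in rows, so rows that repeat a pose let the fingers close. It gives the time, the measured TCP pose, the force, the opening and the grip force at its end, in the units of the state.
- telemetry.get_obs(): the state, without advancing time (a new reading comes with each control period).
- vision.capture(name): name is "scene" or "top" or "wrist"; returns the picture (400x640x3 uint8, blue, green, red); there is no depth.
- vision.get_calibration(name): a dict with "vertical_fov" (degrees; the focal length in pixels is half the picture's height over the tangent of half this angle, whatever the lens; pixels are square), "cx", "cy" (the principal point, pixels), "rvec" (rotation vector, rad) and "tvec" (3), from world to camera coordinates, as OpenCV has them; the wrist camera has in their place "T_tool_cam" (4x4, takes a point from camera to tool coordinates, whose origin is the TCP and whose axes are the flange's). Camera axes: x right, y down, z forward; pixel columns grow to the right and rows downward; lengths in m; the calibration is good to about 2 mm. The wrist camera is an equidistant fisheye: a pixel r from the principal point sees the ray r / f radians off the axis. A picture is of the moment at which its call begins: read the wrist's pose just before it. get_calibration takes no time and is no camera call.
- ctrl.finish_job(): hands the job in; it is judged then, once.
Trained networks look in the newest picture that a camera, given by its name, has taken for a name from the list of things; names that differ only in an ending like _2 or _b are one class to them, and where a whole thing is asked for, a point or a joint stands for the part that bears it (a point fixed in the world has none). Each returns a list of dicts, best first, with "p" (0 to 1); they miss things now and then, are a little off and sometimes report something else, mostly with a low value. They report only what shows in the picture. A call takes as long as a camera call. They do not tell look-alikes from the thing itself.
- vision.search_frame(camera, target): "centre" ([column, row] in pixels, amid what is visible of it).
The state is a dict: "time": time; "joints": joint angles; "joint_velocities": joint speeds; "joint_torque": joint torques, N m; "ee_pos": TCP position; "orientation": TCP orientation; "ft_force": force on the tool from outside, world axes, zero at the start; "moment": the same for the moment, N m; "gripper_width": opening from 0.0 (shut) to 1.0 (fully open); "grasp_force": force on a finger pad.
Only numpy, scipy, OpenCV 4.12 (cv2) and the standard library are available. Lean on these libraries where they do the work, as an engineer would, in place of code of your own. Each camera call takes 0.05 s, during which the arm holds its last target. There are 200 camera calls.

### The job

One of the two aluminium casting moulds still holds a cured resin mount that has stuck in it. Set that mould on the knock-out stand, centred so that it bridges the two rails, its access hole still facing up, and then press the mount down from behind through the access hole until it comes out and lies flat on the pad of the stand. Leave the mould resting on the rails, and leave the empty mould where it stands.

Things in the scene. Friction and masses are not known exactly. Their poses are not given: they have to be found in the camera images.
- mould_full_center (a point): centre of the mould that holds the mount: a loose bare-aluminium block with rounded corners, 60 mm (its x) by 84 mm (its y) by 32 mm high (its z, up), 280 g, standing on the desk with its open pocket down. Grasp it across the 60 mm. Turned half round about z it is the same.
- mould_full_access (a point): middle of that mould's access hole, level with its top face (16 mm above its centre). The stepped bore runs right through: from above, the access hole, 42 mm in diameter and 7 mm deep, then the pocket, 51.5 mm in diameter and 25 mm deep, open below.
- mount_center (a point): centre of the stuck mount, an off-white resin disc 50 mm in diameter and 24 mm high, 58 g, its z up, thin green board edges in its top face. It starts in the pocket, bottoms level, so its top lies 8 mm below the mould's. It grips the bore: pressed in the middle it takes 10 to 15 N to move; driven down about 10 mm it falls free.
- mould_empty_center (a point): centre of the other mould, the same except that its bore is empty, also standing on the desk, to the right of the grey pen pot: leave it alone
- stand_top (a point): middle of the fixed knock-out stand, level with the tops of its rails, 37 mm above the desk. Two dark steel rails run along its x, 80 mm long, 29 to 45 mm either side of the middle in its y; at 45 to 51 mm a lip rises 7 mm above them. A mould lies with its 84 mm along the stand's y, 3 mm to spare at each lip. Base plate 96 by 136 mm.
- stand_well (a point): middle of the black rubber pad between the rails, on its upper face, 10 mm above the desk (27 mm below the rail tops); the well is 58 mm wide in y and open at both ends in x; same axes as stand_top
Mind the look-alikes: they are no part of the job. Of the things that look like the part that bears mount_center, the smaller one is meant.

How it is judged:
By the outcome, as a careful person would: the job done as asked, in the order asked, and still so for the second after the job is handed in, with the robot touching nothing.
It also fails if it takes over 54 s, if anything falls off the work surface, if the arm or the gripper's body presses on something with over 40 N, if the wrist force passes 120 N, or if a joint passes its speed limit or range.

## Working session

There is one attempt and no reset: what is moved stays moved. The work goes in short steps, Python scripts to look and compute and a tool call to move; the robot and the scene stay as the last step left them, time stands still between calls to the robot, and variables do not carry over. Pictures are saved under pics/ and viewed, at most 10 in all, crops included, and the job is handed in when it is done.

Besides the shell and the picture viewer there is one more tool, called after "Emit:" as a command line: name --argument value ..., lists and objects as JSON in quotes. jog_arm: Moves the arm, as the interface text tells. Its arguments: {"type":"object","properties":{"rows":{"type":"array"},"newtons":{"type":"number"}},"required":["rows"]}

```bash
ls; mkdir -p pics; cat > h.py <<'E'
import numpy as np, cv2
from scipy.spatial.transform import Rotation as R
from station import telemetry, vision, ctrl
def tool():
    o=telemetry.get_obs(); return np.array(o["ee_pos"]), R.from_rotvec(o["orientation"]).as_matrix()
def ray(cam,uv,pose=None):
    c=vision.get_calibration(cam); f=200/np.tan(np.radians(c["vertical_fov"])/2)
    d=np.array([(uv[0]-c["cx"])/f,(uv[1]-c["cy"])/f])
    if cam=="wrist":
        p,M=pose; T=np.array(c["T_tool_cam"]); r=np.hypot(*d)
        v=np.array([*(d*np.sin(r)/max(r,1e-9)),np.cos(r)])
        return p+M@T[:3,3], M@T[:3,:3]@v
    Rm=R.from_rotvec(np.ravel(c["rvec"])).as_matrix(); t=np.ravel(c["tvec"])
    return -Rm.T@t, Rm.T@np.array([*d,1.])
def at(cam,uv,z,pose=None):
    o,d=ray(cam,uv,pose); return o+d*(z-o[2])/d[2]
def proj(cam,P,pose=None):
    c=vision.get_calibration(cam); f=200/np.tan(np.radians(c["vertical_fov"])/2)
    P=np.array(P,float)
    if cam=="wrist":
        p,M=pose; T=np.array(c["T_tool_cam"]); q=T[:3,:3].T@(M.T@(P-p)-T[:3,3])
        r=np.hypot(q[0],q[1]); th=np.arctan2(r,q[2]); return np.array([c["cx"],c["cy"]])+f*th*q[:2]/max(r,1e-9)
    q=R.from_rotvec(np.ravel(c["rvec"])).as_matrix()@P+np.ravel(c["tvec"])
    return np.array([c["cx"],c["cy"]])+f*q[:2]/q[2]
E
python3 - <<'E'
from h import *
for cam in ["scene","top"]:
    cv2.imwrite(f"pics/{cam}0.png",vision.capture(cam))
    c=vision.get_calibration(cam);print(cam,ray(cam,(320,200)))
    for n,z in [("mould_full_center",.016),("mould_full_access",.032),("mount_center",.012),("mould_empty_center",.016),("stand_top",.037),("stand_well",.01)]:
        for d in vision.search_frame(cam,n)[:4]:
            print(cam,n,round(d["p"],2),np.round(d["centre"]),at(cam,d["centre"],z).round(3))
print(telemetry.get_obs())
E
```

```text
pics
scene (array([0.37230203, 0.46665673, 0.63766341]), array([ 0.26837004, -0.67866554, -0.68371218]))
scene mould_full_center 0.63 [316. 233.] [ 0.584 -0.046  0.016]
scene mould_full_center 0.31 [303. 306.] [0.537 0.134 0.016]
scene mould_full_access 0.67 [316. 230.] [ 0.583 -0.041  0.032]
scene mount_center 0.88 [250. 260.] [0.686 0.076 0.012]
scene mount_center 0.42 [317. 221.] [ 0.597 -0.084  0.012]
scene mould_empty_center 0.59 [390. 153.] [ 0.503 -0.411  0.016]
scene stand_top 0.76 [301. 307.] [0.534 0.149 0.037]
scene stand_well 0.72 [302. 307.] [0.539 0.135 0.01 ]
top (array([ 0.38930478, -0.1225082 ,  1.16335959]), array([ 0.16424139,  0.0200141 , -0.98627098]))
top mould_full_center 0.89 [309. 202.] [ 0.576 -0.073  0.016]
top mould_full_access 0.75 [304. 205.] [ 0.565 -0.062  0.032]
top mount_center 0.97 [248. 157.] [0.687 0.082 0.012]
top mount_center 0.5 [305. 194.] [ 0.595 -0.062  0.012]
top mount_center 0.36 [312. 200.] [ 0.58  -0.079  0.012]
top mould_empty_center 0.82 [446. 237.] [ 0.497 -0.404  0.016]
top stand_well 0.62 [227. 217.] [0.534 0.128 0.01 ]
{'time': 0.7, 'joints': array([-1.34407076e+00,  1.58364669e-01,  1.59703169e+00,  4.15232911e-06,
        1.38620220e+00, -2.10118931e-01]), 'joint_velocities': array([ 5.25025623e-04,  7.24101414e-04,  9.56200800e-04,  3.00667763e-04,
       -1.19963070e-03, -3.06600551e-05]), 'joint_torque': array([-1.61917655e-03, -3.95917082e+01, -3.31641340e+01, -4.41415850e-04,
        6.26918445e-04,  1.16171555e-05]), 'ee_pos': array([ 0.24323798, -0.52098728,  0.23930312]), 'orientation': array([-3.06694459e+00, -6.80748088e-01, -6.33438261e-06]), 'ft_force': array([ 0.33517022, -0.57508093, -0.23484643]), 'moment': array([0.02668491, 0.00115993, 0.0253825 ]), 'grasp_force': 0.0, 'gripper_width': 1.001538923124707}
```

View pics/scene0.png

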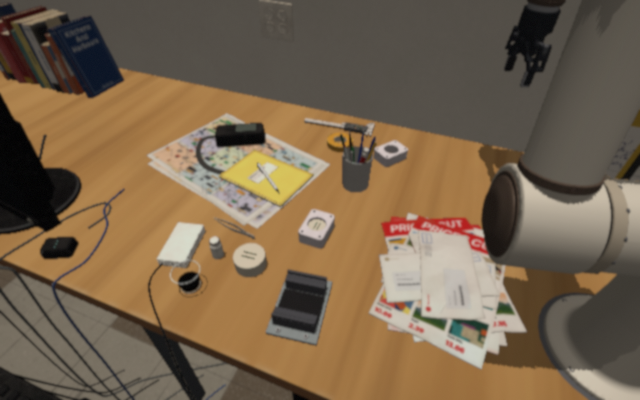

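View pics/top0.png

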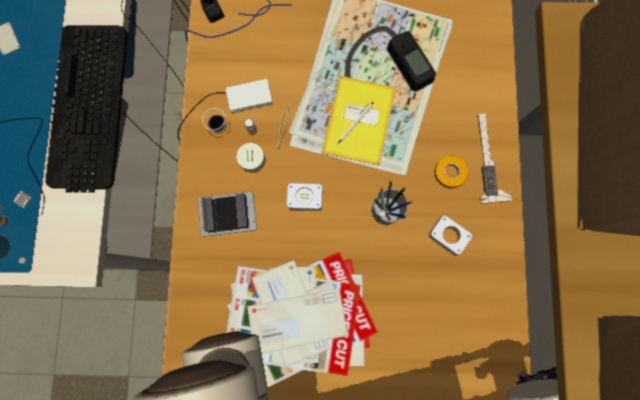

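The mould with the mount is at about (305,196) in the top view and (317,228) in the scene view. The stand is at (228,214) in the top view, and the empty mould is at (451,234), right of the pot. The loose disc at (250,157) is a look-alike. Next I'll move above the full mould and the stand for a closer look.

```bash
cat >> h.py <<'E'
def shift(target,yaw=None):
    "tool-axes shift and roll (deg) to world target / tool-x yaw (rad)"
    p,M=tool(); s=M.T@(np.array(target)-p); y0=np.arctan2(M[1,0],M[0,0])
    roll=0 if yaw is None else -np.degrees((yaw-y0+np.pi)%(2*np.pi)-np.pi)
    return s.round(4), round(roll,2)
E
python3 - <<'E'
from h import *
print(shift((0.55,-0.03,0.26),np.pi/2)); print(np.round(vision.get_calibration("wrist")["T_tool_cam"],3),vision.get_calibration("wrist")["vertical_fov"])
E
```

```text
(array([ 0.4857, -0.3151, -0.0207]), np.float64(-64.97))
[[-0.    -0.945 -0.327  0.084]
 [ 1.    -0.001  0.001 -0.001]
 [-0.001 -0.327  0.945 -0.134]
 [ 0.     0.     0.     1.   ]] 65.70646984690485
```

Emit:
jog_arm --rows '[{"translation":[0.486,-0.315,-0.02],"roll":-65,"jaw":0.085},{"translation":[0.486,-0.315,-0.02],"roll":-65,"jaw":0.085},{"translation":[0.486,-0.315,-0.02],"roll":-65,"jaw":0.085},{"translation":[0.486,-0.315,-0.02],"roll":-65,"jaw":0.085},{"translation":[0.486,-0.315,-0.02],"roll":-65,"jaw":0.085},{"translation":[0.486,-0.315,-0.02],"roll":-65,"jaw":0.085},{"translation":[0.486,-0.315,-0.02],"roll":-65,"jaw":0.085},{"translation":[0.486,-0.315,-0.02],"roll":-65,"jaw":0.085},{"translation":[0.486,-0.315,-0.02],"roll":-65,"jaw":0.085},{"translation":[0.486,-0.315,-0.02],"roll":-65,"jaw":0.085},{"translation":[0.486,-0.315,-0.02],"roll":-65,"jaw":0.085},{"translation":[0.486,-0.315,-0.02],"roll":-65,"jaw":0.085}]' --newtons 40

```text
time: 1.9
ee_pos: [0.5516, -0.0268, 0.2596]
orientation: [2.218, 2.225, 0.002]
ft_force: [0.2, -1.1, 0.1]
gripper_width: 0.994
grasp_force: 0.0
```

Emit:
jog_arm --rows '[{"translation":[0,0,0],"roll":0,"jaw":0.085},{"translation":[0,0,0],"roll":0,"jaw":0.085}]'

```text
time: 2.1
ee_pos: [0.5503, -0.0298, 0.2591]
orientation: [-2.219, -2.223, 0.001]
ft_force: [-0.2, -0.2, 0.2]
gripper_width: 0.996
grasp_force: 0.0
```

```bash
python3 - <<'E'
from h import *
P=tool(); print(P, telemetry.get_obs()["time"])
im=vision.capture("wrist"); cv2.imwrite("pics/w1.png",im)
for n,z in [("mould_full_center",.032),("mould_full_access",.032),("mount_center",.024),("stand_top",.037),("stand_well",.01)]:
    for d in vision.search_frame("wrist",n)[:3]:
        print(n,round(d["p"],2),np.round(d["centre"]),at("wrist",d["centre"],z,P).round(3))
E
```

```text
(array([ 0.5502591 , -0.02975461,  0.25914142]), array([[-1.84393935e-03,  9.99998158e-01, -5.32039411e-04],
       [ 9.99998227e-01,  1.84373557e-03, -3.83256485e-04],
       [-3.82274839e-04, -5.32745169e-04, -9.99999785e-01]])) 2.1
mould_full_center 0.97 [344. 171.] [ 0.583 -0.039  0.032]
mould_full_access 0.59 [345. 170.] [ 0.584 -0.037  0.032]
mount_center 0.95 [427.  83.] [0.685 0.072 0.024]
mount_center 0.72 [347. 187.] [ 0.589 -0.062  0.024]
stand_top 0.76 [312.  42.] [0.545 0.113 0.037]
stand_well 0.74 [313.  41.] [0.546 0.119 0.01 ]
```

View pics/w1.png

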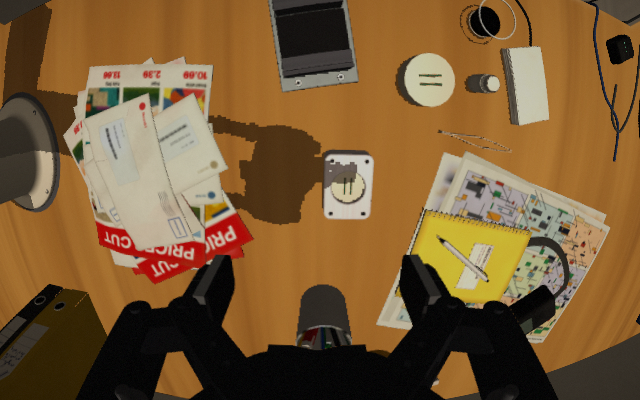

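The mould is at about (348,184), slightly shadowed, and the stand is cut off at the top (313,40). I'll shift 9 cm to the left to get both in view, then segment them.

Emit:
jog_arm --rows '[{"translation":[0.05,0,0],"roll":0,"jaw":0.085},{"translation":[0.09,0,0],"roll":0,"jaw":0.085},{"translation":[0.09,0,0],"roll":0,"jaw":0.085},{"translation":[0.09,0,0],"roll":0,"jaw":0.085}]'

```text
time: 2.8
ee_pos: [0.5502, 0.06, 0.2594]
orientation: [2.219, 2.223, -0.0]
ft_force: [0.4, 0.4, -0.2]
gripper_width: 0.998
grasp_force: 0.0
```

```bash
cat >> h.py <<'E'
def blob(im,cam,seed,z,P,smax=70,vmin=60):
    "low-saturation blob nearest seed -> min-area rect on plane z (centre, size, angle deg)"
    hsv=cv2.cvtColor(im,cv2.COLOR_BGR2HSV); m=((hsv[...,1]<smax)&(hsv[...,2]>vmin)).astype(np.uint8)
    m=cv2.morphologyEx(m,cv2.MORPH_OPEN,np.ones((3,3)))
    cs,_=cv2.findContours(m,cv2.RETR_EXTERNAL,cv2.CHAIN_APPROX_NONE)
    c=max((c for c in cs if cv2.contourArea(c)>300),key=lambda c:cv2.pointPolygonTest(c,tuple(map(float,seed)),True))
    w=np.array([at(cam,u,z,P)[:2] for u in c[:,0,:]],np.float32)
    return c,cv2.minAreaRect(w*1000)
E
python3 - <<'E'
from h import *
P=tool(); im=vision.capture("wrist"); cv2.imwrite("pics/w2.png",im); print(P[0])
P1=(np.array([.55026,-.02975,.25914]),P[1]); im1=cv2.imread("pics/w1.png")
print(blob(im1,"wrist",(348,184),.032,P1)[1])
s=proj("wrist",(.585,-.06,.032),P); print(s,blob(im,"wrist",s,.032,P)[1])
E
```

```text
[0.55016362 0.06004766 0.25936363]
((588.3560180664062, -57.97793197631836), (85.36062622070312, 59.946659088134766), 89.03035736083984)
[342.61417408 251.77468944] ((588.309326171875, -53.12644958496094), (93.30178833007812, 59.88737869262695), 89.76625061035156)
```

View pics/w2.png

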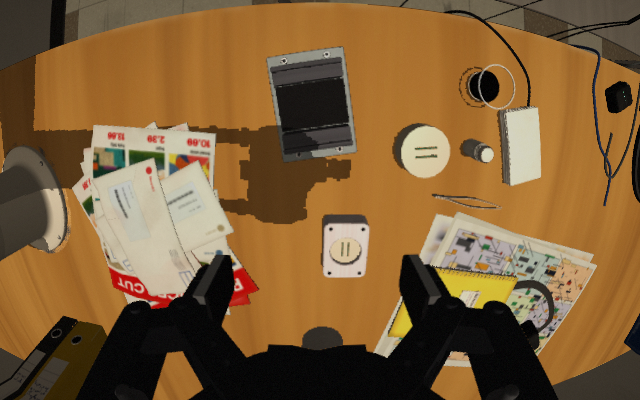

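```bash
python3 - <<'E'
from h import *
im=cv2.imread("pics/w2.png"); M=tool()[1]; P=(np.array([.55016,.06005,.25936]),M)
hsv=cv2.cvtColor(im,cv2.COLOR_BGR2HSV)
c,_=blob(im,"wrist",(312,105),.005,P,smax=85,vmin=0)
r=cv2.minAreaRect(np.array([at("wrist",u,.006,P)[:2]*1000 for u in c[:,0,:]],np.float32)); print(r)
for q in [(267,57),(343,46),(356,152),(283,162)]: print(at("wrist",q,.006,P).round(4))
cr=cv2.resize(im[35:175,250:370],None,fx=4.2,fy=4.2,interpolation=cv2.INTER_CUBIC)
cr=np.clip(cr.astype(float)*1.8,0,255).astype(np.uint8)
cv2.imwrite("pics/stand.png",cr)
E
```

```text
((544.4758911132812, 129.83103942871094), (95.32334899902344, 135.2629852294922), 8.176186561584473)
[0.4892 0.1907 0.006 ]
[0.5823 0.2036 0.006 ]
[0.6004 0.0695 0.006 ]
[0.5068 0.0563 0.006 ]
```

View pics/stand.png

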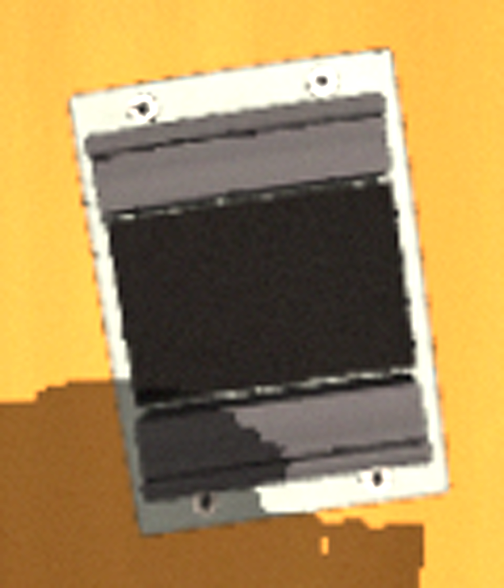

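Emit:
jog_arm --rows '[{"translation":[-0.04,0.013,0.01],"roll":0.5,"jaw":0.085},{"translation":[-0.085,0.028,0.02],"roll":1.1,"jaw":0.085},{"translation":[-0.118,0.038,0.05],"roll":1.1,"jaw":0.085},{"translation":[-0.118,0.038,0.1],"roll":1.1,"jaw":0.085},{"translation":[-0.118,0.038,0.145],"roll":1.1,"jaw":0.085},{"translation":[-0.118,0.038,0.18],"roll":1.1,"jaw":0.085},{"translation":[-0.118,0.038,0.21],"roll":1.1,"jaw":0.085},{"translation":[-0.118,0.038,0.225],"roll":1.1,"jaw":0.085},{"translation":[-0.118,0.038,0.235],"roll":1.1,"jaw":0.085},{"translation":[-0.118,0.038,0.239],"roll":1.1,"jaw":0.085},{"translation":[-0.118,0.038,0.239],"roll":1.1,"jaw":0.085},{"translation":[-0.118,0.038,0.239],"roll":1.1,"jaw":0.085}]'

```text
time: 4.05
ee_pos: [0.5896, -0.0584, 0.0219]
orientation: [2.24, 2.199, 0.002]
ft_force: [-0.8, -0.1, 0.0]
gripper_width: 0.994
grasp_force: 0.0
```

```bash
python3 - <<'E'
from h import *
P=tool(); print(P[0],ctrl.tip_reach,shift((.588,-.058,.011),np.radians(89)))
cv2.imwrite("pics/w3.png",vision.capture("wrist"))
E
```

```text
[ 0.58955694 -0.05838936  0.02186207] 0.008 (array([ 0.0004, -0.0016,  0.0109]), np.float64(-0.07))
```

View pics/w3.png

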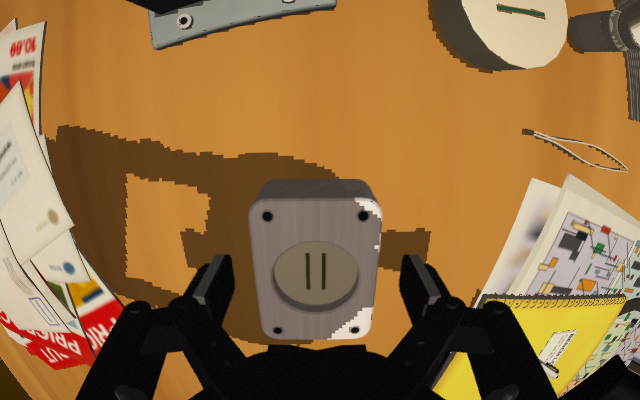

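The mould, with the mount's green board edges at (316,270), sits centred between the open fingers. I'll lower and close.

Emit:
jog_arm --rows '[{"translation":[0,-0.0015,0.006],"roll":0,"jaw":0.085},{"translation":[0,-0.0015,0.01],"roll":0,"jaw":0.085},{"translation":[0,-0.0015,0.01],"roll":0,"jaw":0.06},{"translation":[0,-0.0015,0.01],"roll":0,"jaw":0.05},{"translation":[0,-0.0015,0.01],"roll":0,"jaw":0.05},{"translation":[0,-0.0015,0.01],"roll":0,"jaw":0.05},{"translation":[0,-0.0015,0.01],"roll":0,"jaw":0.05},{"translation":[0,-0.0015,0.01],"roll":0,"jaw":0.05}]' --newtons 45

```text
time: 4.9
ee_pos: [0.5874, -0.0581, 0.0107]
orientation: [2.242, 2.2, 0.001]
ft_force: [2.2, -0.1, 1.2]
gripper_width: 0.698
grasp_force: 51.8
```

Emit:
jog_arm --rows '[{"translation":[0,0,-0.02],"roll":0,"jaw":0.05},{"translation":[0,0,-0.055],"roll":0,"jaw":0.05},{"translation":[0,0,-0.09],"roll":0,"jaw":0.05},{"translation":[0.02,-0.005,-0.11],"roll":-1,"jaw":0.05},{"translation":[0.055,-0.014,-0.11],"roll":-3,"jaw":0.05},{"translation":[0.095,-0.024,-0.11],"roll":-5,"jaw":0.05},{"translation":[0.135,-0.034,-0.11],"roll":-7,"jaw":0.05},{"translation":[0.167,-0.042,-0.11],"roll":-9,"jaw":0.05},{"translation":[0.187,-0.0465,-0.11],"roll":-9.3,"jaw":0.05},{"translation":[0.187,-0.0465,-0.11],"roll":-9.3,"jaw":0.05},{"translation":[0.187,-0.0465,-0.11],"roll":-9.3,"jaw":0.05},{"translation":[0.187,-0.0465,-0.11],"roll":-9.3,"jaw":0.05}]'

```text
time: 6.1
ee_pos: [0.5436, 0.129, 0.1197]
orientation: [-2.057, -2.374, 0.002]
ft_force: [0.2, 0.7, -4.8]
gripper_width: 0.696
grasp_force: 51.3
```

```bash
python3 - <<'E'
from h import *
P=tool(); o=telemetry.get_obs(); print(P[0],o["time"],o["gripper_width"],shift((.5445,.130,.12),np.radians(98.2)))
im=vision.capture("wrist");cv2.imwrite("pics/w4.png",im)
E
```

```text
[0.54356273 0.12899866 0.11972565] 6.1 0.6958456553372607 (array([ 0.0009,  0.0011, -0.0003]), np.float64(-0.03))
```

View pics/w4.png

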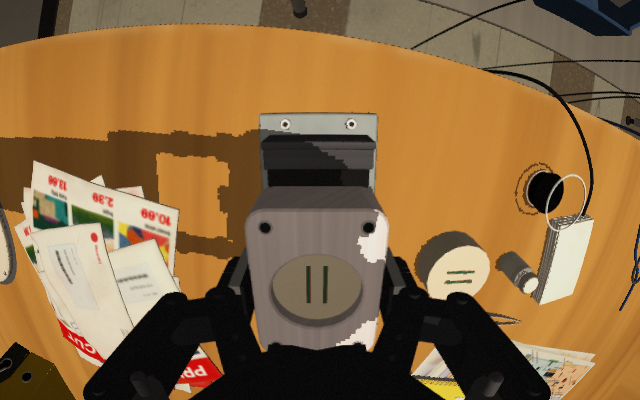

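The mould is held square to the stand: its top far edge is at row ~208, the mount centre at (317,286) and the plate's far edge at row 114. I'll check the offset along the stand's y from these.

```bash
python3 - <<'E'
from h import *
P=(np.array([.54356,.129,.11973]),tool()[1]); T=P[0]
loc=lambda uv,z:(P[1].T@(at("wrist",uv,z,P)-T)).round(4)
print("mould far edge (want .042)",loc((316,208),T[2]+.0213),"far bottom edge",loc((316,187),T[2]-.0107))
print("mount ctr",loc((317,286),T[2]+.0133))
S=np.array([.5445,.130,0]);a=np.radians(8.18);ex=np.array([np.cos(a),np.sin(a),0]);ey=np.array([-np.sin(a),np.cos(a),0])
print("predicted plate far edge px",[proj("wrist",S+ex*x+ey*.068+[0,0,.006],P).round(1) for x in(-.048,.048)])
print("predicted lip outer/inner px",[proj("wrist",S+ex*x+ey*y+[0,0,.044],P).round(1) for x in(-.04,.04) for y in (.051,.045)])
im=cv2.imread("pics/w4.png");g=cv2.cvtColor(im,cv2.COLOR_BGR2GRAY)
print(g[105:215,335].tolist())
E
```

```text
mould far edge (want .042) [ 0.0409 -0.0004 -0.0213] far bottom edge [ 0.0394 -0.0005  0.0107]
mount ctr [-0.0022 -0.     -0.0133]
predicted plate far edge px [array([258.3, 113.5]), array([377.9, 113.5])]
predicted lip outer/inner px [array([260.5, 141.5]), array([260.8, 150. ]), array([376.3, 141.5]), array([375.9, 150. ])]
[146, 145, 146, 146, 145, 146, 145, 102, 106, 144, 165, 171, 172, 173, 171, 171, 171, 172, 171, 170, 172, 171, 171, 171, 171, 170, 171, 171, 168, 101, 19, 21, 19, 22, 25, 20, 48, 72, 82, 79, 77, 72, 70, 57, 55, 79, 75, 76, 74, 74, 71, 65, 66, 65, 51, 35, 35, 36, 33, 34, 35, 33, 33, 31, 16, 14, 13, 15, 10, 13, 16, 14, 14, 13, 14, 11, 14, 15, 13, 11, 16, 54, 66, 67, 67, 66, 65, 65, 65, 66, 65, 68, 65, 64, 64, 63, 65, 67, 67, 66, 65, 67, 66, 83, 93, 98, 101, 116, 115, 119]
```

Emit:
jog_arm --rows '[{"translation":[0.002,0.001,0.02],"roll":0,"jaw":0.05},{"translation":[0.002,0.001,0.04],"roll":0,"jaw":0.05},{"translation":[0.002,0.001,0.055],"roll":0,"jaw":0.05},{"translation":[0.002,0.001,0.061],"roll":0,"jaw":0.05},{"translation":[0.002,0.001,0.065],"roll":0,"jaw":0.05},{"translation":[0.002,0.001,0.068],"roll":0,"jaw":0.05},{"translation":[0.002,0.001,0.07],"roll":0,"jaw":0.05},{"translation":[0.002,0.001,0.07],"roll":0,"jaw":0.05},{"translation":[0.002,0.001,0.07],"roll":0,"jaw":0.05}]'

```text
time: 7.05
ee_pos: [0.5449, 0.1321, 0.0508]
orientation: [2.056, 2.375, 0.001]
ft_force: [0.2, -0.6, -4.2]
gripper_width: 0.698
grasp_force: 51.2
```

Emit:
jog_arm --rows '[{"translation":[0,0,0.0015],"roll":0,"jaw":0.05},{"translation":[0,0,0.0025],"roll":0,"jaw":0.05},{"translation":[0,0,0.003],"roll":0,"jaw":0.05},{"translation":[0,0,0.003],"roll":0,"jaw":0.05},{"translation":[0,0,0.003],"roll":0,"jaw":0.05}]'

```text
time: 7.55
ee_pos: [0.5446, 0.1321, 0.0476]
orientation: [2.056, 2.375, 0.0]
ft_force: [-3.3, 0.7, 1.5]
gripper_width: 0.694
grasp_force: 51.7
```

Emit:
jog_arm --rows '[{"translation":[0,0,0],"roll":0,"jaw":0.075},{"translation":[0,0,0],"roll":0,"jaw":0.085},{"translation":[0,0,0],"roll":0,"jaw":0.085},{"translation":[0,0,0],"roll":0,"jaw":0.085},{"translation":[0,0,-0.03],"roll":0,"jaw":0.085},{"translation":[0,0,-0.08],"roll":0,"jaw":0.085},{"translation":[-0.02,0,-0.13],"roll":0,"jaw":0.02},{"translation":[-0.04,0,-0.16],"roll":0,"jaw":0},{"translation":[-0.04,0,-0.16],"roll":0,"jaw":0},{"translation":[-0.04,0,-0.16],"roll":0,"jaw":0},{"translation":[-0.04,0,-0.16],"roll":0,"jaw":0}]'

```text
time: 8.65
ee_pos: [0.5492, 0.0928, 0.2055]
orientation: [-2.055, -2.373, 0.003]
ft_force: [-0.2, 0.0, -0.2]
gripper_width: 0.137
grasp_force: 0.0
```

```bash
python3 - <<'E'
from h import *
P=tool(); o=telemetry.get_obs(); print(P[0],o["time"],o["gripper_width"],o["ft_force"])
im=vision.capture("wrist");cv2.imwrite("pics/w5.png",im)
for n,z in [("mould_full_center",.069),("mould_full_access",.069),("mount_center",.061)]:
    for d in vision.search_frame("wrist",n)[:2]: print(n,d["p"],d["centre"],at("wrist",d["centre"],z,P).round(4))
s=proj("wrist",(.5445,.13,.069),P);print(s,blob(im,"wrist",s,.069,P)[1])
E
```

```text
[0.54920122 0.09280087 0.20554901] 8.65 0.1368265781824134 [-0.21145555  0.02915512 -0.16997502]
mould_full_center 0.67 [309.0, 123.7] [0.5339 0.1488 0.069 ]
mould_full_access 0.95 [326.3, 124.3] [0.5489 0.1504 0.069 ]
mount_center 0.76 [430.3, 204.1] [0.6649 0.0889 0.061 ]
mount_center 0.58 [317.1, 142.1] [0.5434 0.1323 0.061 ]
[317.93686446 146.2400264 ] ((542.9451293945312, 139.0049591064453), (76.97209930419922, 109.4607925415039), 8.26217269897461)
```

View pics/w5.png

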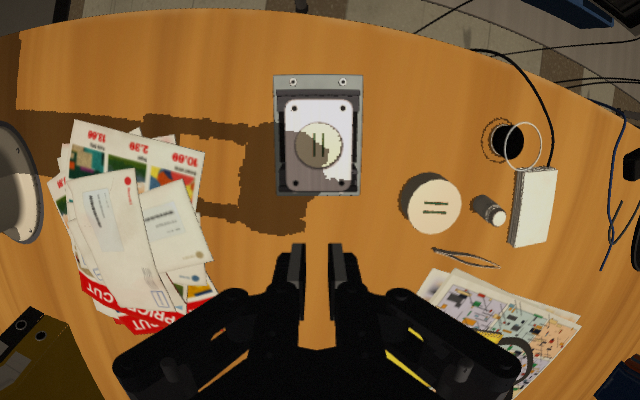

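The mould lies on the rails between the lips, with the mount and hole at (319,145), matching the prediction of (318,146). I'll go over it with the fingers shut.

Emit:
jog_arm --rows '[{"translation":[0.02,0,0],"roll":0,"jaw":0},{"translation":[0.0385,0.0008,0.02],"roll":0,"jaw":0},{"translation":[0.0385,0.0008,0.06],"roll":0,"jaw":0},{"translation":[0.0385,0.0008,0.09],"roll":0,"jaw":0},{"translation":[0.0385,0.0008,0.11],"roll":0,"jaw":0},{"translation":[0.0385,0.0008,0.12],"roll":0,"jaw":0},{"translation":[0.0385,0.0008,0.12],"roll":0,"jaw":0},{"translation":[0.0385,0.0008,0.12],"roll":0,"jaw":0}]'

```text
time: 9.65
ee_pos: [0.5462, 0.1308, 0.0882]
orientation: [2.056, 2.375, 0.001]
ft_force: [-0.3, -0.1, -0.1]
gripper_width: -0.001
grasp_force: 0.0
```

```bash
python3 - <<'E'
from h import *
P=tool(); o=telemetry.get_obs(); print(P[0],o["time"],o["gripper_width"],o["ft_force"],shift((.5445,.131,.071)))
im=vision.capture("wrist");cv2.imwrite("pics/w6.png",im)
E
```

```text
[0.54622573 0.13076496 0.08815823] 9.65 -0.0010724406417770935 [-0.31596058 -0.12916556 -0.08554332] (array([ 0.0005, -0.0017,  0.0172]), 0)
```

View pics/w6.png

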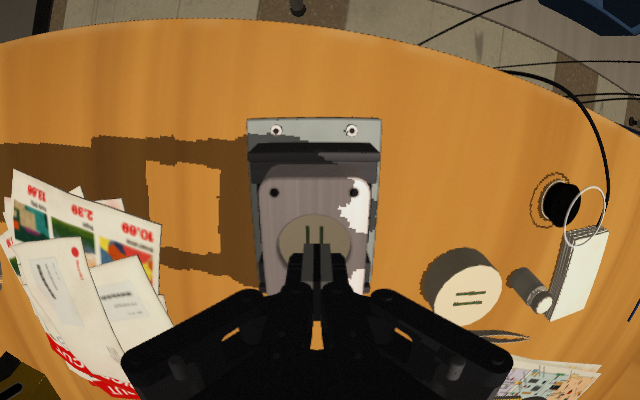

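The fingers are over the hole, about 1.5 mm to the right of its centre, so I'll correct that while pressing down.

Emit:
jog_arm --rows '[{"translation":[0.0005,-0.0017,0.005],"roll":0,"jaw":0},{"translation":[0.0005,-0.0017,0.012],"roll":0,"jaw":0},{"translation":[0.0005,-0.0017,0.016],"roll":0,"jaw":0},{"translation":[0.0005,-0.0017,0.019],"roll":0,"jaw":0},{"translation":[0.0005,-0.0017,0.021],"roll":0,"jaw":0},{"translation":[0.0005,-0.0017,0.022],"roll":0,"jaw":0},{"translation":[0.0005,-0.0017,0.022],"roll":0,"jaw":0}]'

```text
time: 10.4
ee_pos: [0.5437, 0.1309, 0.0659]
orientation: [-2.056, -2.375, 0.001]
ft_force: [-3.3, -0.3, 5.2]
gripper_width: -0.002
grasp_force: 2.7
```

Emit:
jog_arm --rows '[{"translation":[0,0,0.002],"roll":0,"jaw":0},{"translation":[0,0,0.004],"roll":0,"jaw":0},{"translation":[0,0,0.006],"roll":0,"jaw":0}]'

```text
time: 10.7
ee_pos: [0.5439, 0.1309, 0.0607]
orientation: [-2.056, -2.375, 0.001]
ft_force: [-5.5, -0.8, 10.2]
gripper_width: 0.004
grasp_force: 5.0
```

Emit:
jog_arm --rows '[{"translation":[0,0,0.002],"roll":0,"jaw":0},{"translation":[0,0,0.004],"roll":0,"jaw":0},{"translation":[0,0,0.006],"roll":0,"jaw":0},{"translation":[0,0,0.007],"roll":0,"jaw":0},{"translation":[0,0,0.007],"roll":0,"jaw":0}]'

```text
time: 11.2
ee_pos: [0.5436, 0.1309, 0.0519]
orientation: [-2.056, -2.375, 0.001]
ft_force: [0.1, -0.1, 0.1]
gripper_width: 0.004
grasp_force: 0.0
```

```bash
python3 - <<'E'
from h import *
cv2.imwrite("pics/s2.png",cv2.resize(vision.capture("scene")[240:360,230:370],None,fx=4,fy=4,interpolation=cv2.INTER_CUBIC))
E
```

```text
(no output)
```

View pics/s2.png

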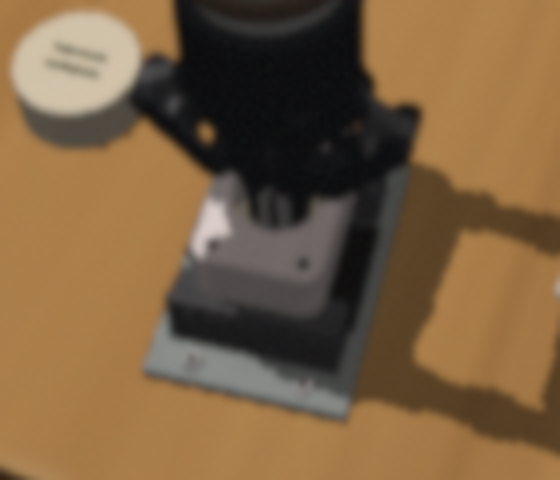

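The force dropped to zero, so the mount has fallen, and the mould still sits on the rails with the fingers in its hole. The mount's top should now be at 34 mm, so I'll feel for it with the fingertips (TCP at about 42 mm).

Emit:
jog_arm --rows '[{"translation":[0,0,0.003],"roll":0,"jaw":0},{"translation":[0,0,0.006],"roll":0,"jaw":0},{"translation":[0,0,0.008],"roll":0,"jaw":0},{"translation":[0,0,0.008],"roll":0,"jaw":0}]'

```text
time: 11.65
ee_pos: [0.5434, 0.1309, 0.0438]
orientation: [-2.056, -2.375, 0.001]
ft_force: [0.0, 0.1, 0.1]
gripper_width: 0.0
grasp_force: 0.0
```

Emit:
jog_arm --rows '[{"translation":[0,0,0.001],"roll":0,"jaw":0},{"translation":[0,0,0.002],"roll":0,"jaw":0},{"translation":[0,0,0.0025],"roll":0,"jaw":0},{"translation":[0,0,0.0025],"roll":0,"jaw":0}]'

```text
time: 12.05
ee_pos: [0.5439, 0.1309, 0.0421]
orientation: [2.056, 2.375, 0.0]
ft_force: [-1.4, 0.5, 3.4]
gripper_width: -0.002
grasp_force: 1.4
```

It made contact at exactly the flat height (42 mm), so the mount lies flat on the pad. I'll retreat straight up.

Emit:
jog_arm --rows '[{"translation":[0,0,-0.01],"roll":0,"jaw":0},{"translation":[0,0,-0.025],"roll":0,"jaw":0},{"translation":[0,0,-0.05],"roll":0,"jaw":0},{"translation":[0,0,-0.09],"roll":0,"jaw":0},{"translation":[0,0,-0.13],"roll":0,"jaw":0},{"translation":[-0.03,0,-0.163],"roll":0,"jaw":0},{"translation":[-0.04,0,-0.163],"roll":0,"jaw":0},{"translation":[-0.04,0,-0.163],"roll":0,"jaw":0},{"translation":[-0.04,0,-0.163],"roll":0,"jaw":0}]'

```text
time: 12.95
ee_pos: [0.5487, 0.0915, 0.204]
orientation: [-2.056, -2.373, 0.001]
ft_force: [0.2, -0.7, -1.1]
gripper_width: 0.002
grasp_force: 0.0
```

```bash
python3 - <<'E'
from h import *
P=tool(); o=telemetry.get_obs(); print(P[0],o["time"],o["ft_force"])
im=vision.capture("wrist");cv2.imwrite("pics/w7.png",im)
for n,z in [("mould_full_access",.069),("mount_center",.034),("mould_full_center",.069)]:
    for d in vision.search_frame("wrist",n)[:2]: print(n,round(d["p"],2),np.round(d["centre"]),at("wrist",d["centre"],z,P).round(4))
a=np.radians(8.18);ex=np.array([np.cos(a),np.sin(a),0]);ey=np.array([-np.sin(a),np.cos(a),0]);S=np.array([.5445,.13,0])
g=cv2.cvtColor(im,cv2.COLOR_BGR2GRAY)
def prof(z,axis,off): # grey along a stand axis, 3 mm steps
    return [int(g[tuple(proj("wrist",S+axis*t/1000+off+[0,0,z],P).round().astype(int)[::-1])]) for t in range(-54,55,3)]
print("y through centre z=.034",prof(.034,ey,0*ex)); print("x through centre z=.034",prof(.034,ex,0*ey))
print("y on mould top x=24",prof(.069,ey,.024*ex)); print("x on mould top y=30",prof(.069,ex,.03*ey))
# compare mould region with the picture before pressing (pose about the same)
b=cv2.imread("pics/w5.png",0)[70:200,265:370]; r=cv2.matchTemplate(g[60:215,250:385],b,cv2.TM_CCOEFF_NORMED); print(cv2.minMaxLoc(r), proj("wrist",(.5445,.13,.069),P))
E
```

```text
[0.54873738 0.09154925 0.20400296] 12.95 [ 0.21565447 -0.68509824 -1.09302282]
mould_full_access 0.76 [310. 123.] [0.5342 0.1486 0.069 ]
mount_center 0.79 [319. 140.] [0.5449 0.1298 0.034 ]
mount_center 0.63 [430. 200.] [0.6749 0.0835 0.034 ]
mould_full_center 0.8 [321. 123.] [0.5441 0.1502 0.069 ]
y through centre z=.034 [46, 105, 106, 105, 108, 106, 107, 107, 93, 52, 77, 214, 100, 102, 102, 102, 104, 164, 214, 215, 214, 212, 215, 214, 190, 216, 217, 218, 217, 216, 216, 216, 114, 63, 66, 61, 146]
x through centre z=.034 [61, 60, 63, 58, 65, 45, 10, 69, 111, 110, 102, 108, 106, 106, 104, 107, 105, 88, 214, 210, 146, 213, 213, 215, 169, 100, 137, 217, 216, 145, 22, 140, 147, 126, 125, 124, 125]
y on mould top x=24 [126, 126, 125, 134, 88, 99, 102, 149, 216, 216, 217, 217, 217, 217, 217, 217, 216, 216, 217, 218, 217, 218, 217, 217, 217, 217, 217, 218, 215, 188, 199, 216, 113, 56, 66, 154, 154]
x on mould top y=30 [129, 128, 127, 126, 129, 92, 144, 21, 91, 216, 217, 216, 216, 216, 216, 217, 216, 217, 216, 216, 217, 217, 217, 215, 218, 216, 215, 216, 114, 57, 150, 121, 124, 123, 125, 125, 125]
(0.24697571992874146, 0.9319900274276733, (30, 0), (15, 9)) [318.43744653 145.2373242 ]
```

The mould is centred on the rails (edges at ±30 mm and ±42 mm), and the mount shows through the bore at (0.545, 0.130), its top at 34 mm. I'll hand in.

```bash
python3 -c "
from station import ctrl; print(ctrl.finish_job())"
```

```text
the job is handed in; nothing more can be done
None
```

The job is handed in after about 13 s of robot time: the mould rests centred on the rails with its access hole up, the mount is pressed out and lies flat on the pad, and the empty mould was left alone; the judge's verdict is not shown.

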